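# Stow the mould insert and hang the jug on the storage stand

### The job

Put the moulding kit back on its pine storage stand: first press the grey mould insert down flush into the rectangular recess in the stand's base, then hang the steel jug by its handle on the stand's upturned hook, so that the hook goes through the handle and carries the jug. Leave the handle-less beaker, the tube mould, the tray stack and the divider set standing where they are.

Things in the scene. Friction and masses are not known exactly. Their poses are not given: they have to be found in the camera images.
- stand: Fixed. Pine base 180 (x) x 200 (y) x 26 mm; origin: centre of underside. Steel post, 16 mm thick, at x +78, y -35 mm up to z 250. From its top a round hook bar, 16 mm thick, runs level along the stand's -x (centreline z 250) to x -10, then turns up to its tip at x -22, z 266 (round end reaches x -30, z 274). The tip roughly faces the robot.
- hook_seat (a point): Point on the centreline of the hook's horizontal bar, z = 250 mm, 38 mm behind the bend to the upturned tip and 50 mm before the post: about where the handle should rest. Axes as the stand's: the bar runs along x, the tip lies towards -x.
- recess (a point): Centre of the floor of the rectangular recess in the stand's base, at stand x = -10, y = +45, z = 8 mm. The recess is 104 mm (stand x) by 68 mm (stand y), 18 mm deep, with 2 mm chamfered edges, flush with the base's top at z = 26 mm. Axes as the stand's.
- jug: Loose steel jug, upright at the start: round body 60 mm across, 105 mm tall, wall 3 mm, thick base, open top; about 0.22 kg. Origin: centre of underside, z up. A D-shaped handle of 9 mm round bar on its +y side lies in its y-z plane and reaches y 70.5 mm; its top bar's centreline is at z 88, its lower bar's at z 28 mm. A small spout at -y sticks out 7 mm.
- jug_eye (a point): Centre of the jug's handle opening, at y = 46, z = 58 mm in the jug's frame; the opening is 31 mm wide (y = 30 to 61) and 51 mm high (z = 32.5 to 83.5) and is passed through along the jug's x.
- insert: Loose rigid grey PVC mould insert, lying flat: open-celled slab 100 (x) x 64 (y) x 18 mm high, about 0.16 kg, with an upright grip rib across its middle, 12 mm thick (x), 56 mm long (y), top 56 mm above the underside. Origin: centre of underside, z up. It fits the recess either way round (its x along the stand's x).
- beaker: Bystander: loose handle-less round steel beaker, 64 mm in diameter at the rim, 85 mm tall, upright; origin at the centre of its underside.
- tube_mold: Bystander: loose grey PVC tube mould standing on its capped end, tube 50 mm and cap 58 mm in diameter, 120 mm tall; origin at the centre of its underside.
- tray_stack: Bystander: three stacked teal trays as one piece, 100 (x) x 140 (y) x 60 mm tall, 0.6 kg; origin at the centre of its underside.
- divider_set: Bystander: clear acrylic divider set, 50 (x) x 140 (y) x 56 mm tall, beyond the stand; origin at the centre of its underside.

How it is judged:
By the outcome, as a careful person would: the job done as asked, in the order asked, and still so for the second after the job is handed in, with the robot touching nothing.
It also fails if it takes over 72 s, if anything falls off the work surface, if the arm or the gripper's body presses on something with over 40 N, if the wrist force passes 120 N, or if a joint passes its speed limit or range.

### The arm

A 6-joint arm with a two-finger parallel gripper is mounted at the origin on the work surface. World frame = base frame: x ahead of the robot, y to its left, z up, the work surface at z = 0. Lengths are in m, angles in rad, forces in N, time in s.
With the tool pointing down it reaches from about 0.35 to 0.775 m from the base axis. Payload 7.3 kg.
Tool frame: the origin (TCP) lies at the very end of the fingers, on their centre line; the grasp point (between the pads) lies 19 mm behind it; z points along the fingers, y is the line along which they close (so a half turn about z gives the same grasp; the last joint's range is limited). The gripper opens to 92 mm and grips with 3 to 60 N. Pads are 19 mm wide; open, the fingers measure 130 mm over their backs; the gripper's body (75 mm by 190 mm) begins 47 mm behind the grasp point.
Start: joints at [-1.442, 0.342, 1.524, -0, 1.275, -0.146], TCP at [0.142, -0.505, 0.227] pointing down, gripper open.
Joint ranges: [-2.53, 2.53], [-0.77, 2.02], [0.04, 2.7], [-1, 4.14], [0.28, 2.66], [-3.11, 3.11]. Speed limits (rad/s): [2.57, 2.57, 3.14, 3.14, 3.14, 3.14].

### API

Orientations are given as [roll, pitch, yaw] about the fixed x, y, z axes, in that order (R = Rz(yaw) Ry(pitch) Rx(roll)).
In Python, from cell import telemetry, eyes, job gives the robot as it stands.
- The arm moves only by the tool apply_moves, never from a script. Its arguments are lists of equal length, an entry for each row: "delta_pos": the shift along the world's x, y, z each as a share of 0.4 m, from -1 to 1, a list of three; "dr": the turn, a rotation vector about the world's x, y, z each as a share of 0.5 rad, from -1 to 1, a list of three; "jaw": the opening, from 0 (shut) to 1 (fully open). A call has 1 to 8 rows; each row is the pose to reach, as a shift and turn from the pose commanded when the call began; what a row does not reach only later rows make up. A row lasts 1/12 s, in which the tool goes at most 41.7 mm and 7.16 degrees, less where a joint would pass 70% of its speed; a pose out of reach is approached as far as the arm can. A call with a number of a shift or a turn outside -1 to 1 is refused whole. A call with a gripper value outside its range is refused whole. The fingers move at their own pace and stop on an object; "force" is the grip in N (left out, the last holds). Time passes only in rows, so rows that repeat a pose let the fingers close. It gives the time, the measured TCP pose, the force, the opening and the grip force at its end, in the units of the state.
- telemetry.observe(): the state, without advancing time (a new reading comes with each control period).
- eyes.read_camera(name): name is "scene" or "top" or "wrist"; returns the picture (384x512x3 uint8, red, green, blue); there is no depth.
- eyes.camera_model(name): a dict with "vertical_fov" (degrees; the focal length in pixels is half the picture's height over the tangent of half this angle, whatever the lens; pixels are square), "cx", "cy" (the principal point, pixels), "rvec" (rotation vector, rad) and "tvec" (3), from world to camera coordinates, as OpenCV has them; the wrist camera has in their place "hand_eye" (4x4, takes a point from camera to tool coordinates, whose origin is the TCP and whose axes are the flange's). Camera axes: x right, y down, z forward; pixel columns grow to the right and rows downward; lengths in m; the calibration is good to about 2 mm. The wrist camera is an equidistant fisheye: a pixel r from the principal point sees the ray r / f radians off the axis. A picture is of the moment at which its call begins: read the wrist's pose just before it. camera_model takes no time and is no camera call.
- job.hand_in(): hands the job in; it is judged then, once.
The state is a dict: "time": time; "qpos": joint angles; "qvel": joint speeds; "joint_efforts": joint torques, N m; "tool_pos": TCP position; "tool_rot": TCP orientation; "contact_force": force on the tool from outside, world axes, zero at the start; "torque": the same for the moment, N m; "opening": finger opening in m; "grip_force": force on a finger pad.
Only numpy, scipy, OpenCV 4.12 (cv2) and the standard library are available. Lean on these libraries where they do the work, as an engineer would, in place of code of your own. Each camera call takes 0.05 s, during which the arm holds its last target. There are 200 camera calls.

## Working session

There is one attempt and no reset: what is moved stays moved. The work goes in short steps, Python scripts to look and compute and a tool call to move; the robot and the scene stay as the last step left them, time stands still between calls to the robot, and variables do not carry over. Pictures are saved under pics/ and viewed, at most 10 in all, crops included, and the job is handed in when it is done.

Besides the shell and the picture viewer there is one more tool, called in YAML: its name, and indented under it one key for each argument. apply_moves: Moves the arm, as the interface text tells. Its arguments: {"type":"object","properties":{"delta_pos":{"type":"array"},"dr":{"type":"array"},"jaw":{"type":"array"},"force":{"type":"number"}},"required":["delta_pos","dr","jaw"]}

```bash
ls; mkdir -p pics; cat > h.py <<'E'
import numpy as np, cv2
from cell import telemetry, eyes, job
from scipy.spatial.transform import Rotation as R
def model(n):
    m=eyes.camera_model(n); f=192/np.tan(np.radians(m["vertical_fov"])/2); return m,f
def ray(n,u,v,st=None):
    m,f=model(n)
    x,y=(u-m["cx"])/f,(v-m["cy"])/f
    if n=="wrist":
        th=np.hypot(x,y); s=np.sin(th)/th if th>1e-9 else 1
        d=np.array([x*s,y*s,np.cos(th)]); H=np.array(m["hand_eye"])
        st=st or telemetry.observe()
        T=R.from_euler("xyz",st["tool_rot"]).as_matrix(); p=np.array(st["tool_pos"])
        return p+T@H[:3,3], T@H[:3,:3]@d
    Rm=cv2.Rodrigues(np.array(m["rvec"],float))[0]; t=np.array(m["tvec"]).ravel()
    return -Rm.T@t, Rm.T@np.array([x,y,1.])
def onz(n,u,v,z,st=None):
    o,d=ray(n,u,v,st); return o+d*(z-o[2])/d[2]
def tri(*rs):
    A=np.zeros((3,3));b=np.zeros(3)
    for o,d in rs:
        d=d/np.linalg.norm(d);P=np.eye(3)-np.outer(d,d);A+=P;b+=P@o
    p=np.linalg.solve(A,b); return p,[np.linalg.norm(np.cross(p-o,d/np.linalg.norm(d))) for o,d in rs]
def proj(n,p,st=None):
    m,f=model(n);p=np.array(p,float)
    if n=="wrist":
        H=np.array(m["hand_eye"]);st=st or telemetry.observe()
        T=R.from_euler("xyz",st["tool_rot"]).as_matrix()
        c=H[:3,:3].T@(T.T@(p-np.array(st["tool_pos"]))-H[:3,3])
        r=np.hypot(c[0],c[1]);th=np.arctan2(r,c[2]);return np.array([m["cx"]+f*th*c[0]/r,m["cy"]+f*th*c[1]/r])
    c=cv2.Rodrigues(np.array(m["rvec"],float))[0]@p+np.array(m["tvec"]).ravel()
    return np.array([m["cx"]+f*c[0]/c[2],m["cy"]+f*c[1]/c[2]])
def snap(n,name):
    im=eyes.read_camera(n); cv2.imwrite(f"pics/{name}.png",im[:,:,::-1]); return im
E
python3 - <<'E'
from h import *
for n in ("scene","top"):
    snap(n,n+"0"); o,d=ray(n,256,192); print(n,o.round(3),(d/np.linalg.norm(d)).round(3),model(n)[1])
print(telemetry.observe()); print(eyes.camera_model("wrist"))
E
```

```text
pics
scene [ 1.354 -0.125  1.192] [-0.592  0.102 -0.799] 431.05115794540234
top [0.488 0.002 1.234] [ 0.054 -0.009 -0.999] 351.54911449705975
{'time': 0.1, 'qpos': array([-1.44202076e+00,  3.42636064e-01,  1.52487873e+00,  4.97554803e-06,
        1.27543196e+00, -1.45986487e-01]), 'qvel': array([ 0.00028892, -0.00268608, -0.0013292 ,  0.00039797, -0.00047328,
        0.00063865]), 'joint_efforts': array([ 1.96797722e-03, -4.32003093e+01, -2.44693834e+01,  7.19947438e-02,
        5.26457315e-02, -5.33384639e-05]), 'tool_pos': array([ 0.14242577, -0.50494461,  0.22613821]), 'tool_rot': array([-3.14025366e+00, -2.01685306e-04,  2.74760465e-01]), 'contact_force': array([ 0.63699909, -0.26282784, -0.43195825]), 'torque': array([-0.02251068,  0.02930268, -0.06334098]), 'grip_force': 0.0, 'opening': 0.09190095134478785}
{'vertical_fov': 65.70646984690485, 'cx': 252.46656077183627, 'cy': 184.71854836960503, 'hand_eye': array([[-1.55831847e-03, -9.61006434e-01, -2.76521619e-01,
         7.40387231e-02],
       [ 9.99998786e-01, -1.50233812e-03, -4.14289406e-04,
        -6.04775443e-04],
       [-1.72941842e-05, -2.76521928e-01,  9.61007608e-01,
        -1.58589102e-01],
       [ 0.00000000e+00,  0.00000000e+00,  0.00000000e+00,
         1.00000000e+00]])}
```

View pics/scene0.png

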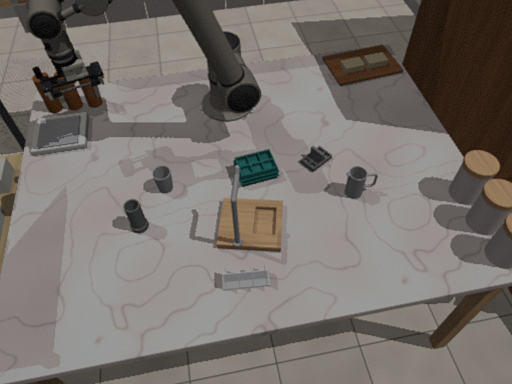

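View pics/top0.png

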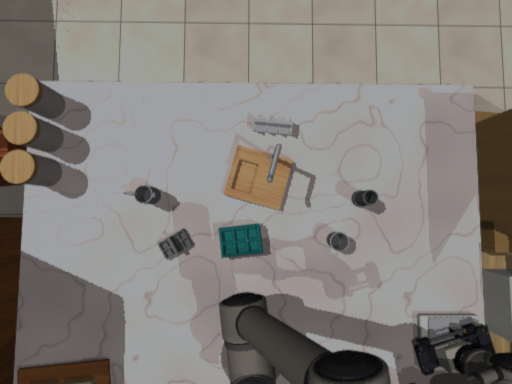

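Scene view: jug near (357,182) with its handle to the right (375,180), insert near (317,158), stand near (251,223), and the beaker and tube to the left. Top view: jug (148,195), handle to the left (127,193), insert (176,244), stand (258,178), hook tip near (271,180). Next I'll make an enlarged composite.

```bash
python3 - <<'E'
import cv2,numpy as np
t=cv2.imread("pics/top0.png");s=cv2.imread("pics/scene0.png")
c=lambda im,u,v,w,h,k:cv2.resize(im[v:v+h,u:u+w],None,fx=k,fy=k,interpolation=cv2.INTER_CUBIC)
a=np.hstack([c(t,215,135,100,80,4),c(t,115,175,100,80,4)])
b=np.hstack([c(s,205,160,100,100,4)[:280*1+120],c(s,290,135,100,80,4) if 0 else c(s,290,125,100,100,4)])
b=cv2.resize(b,(560,280)); b=np.hstack([b,np.zeros((280,240,3),np.uint8)])
cv2.imwrite("pics/comp.png",np.vstack([a,b]))
E
```

```text
(no output)
```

View pics/comp.png

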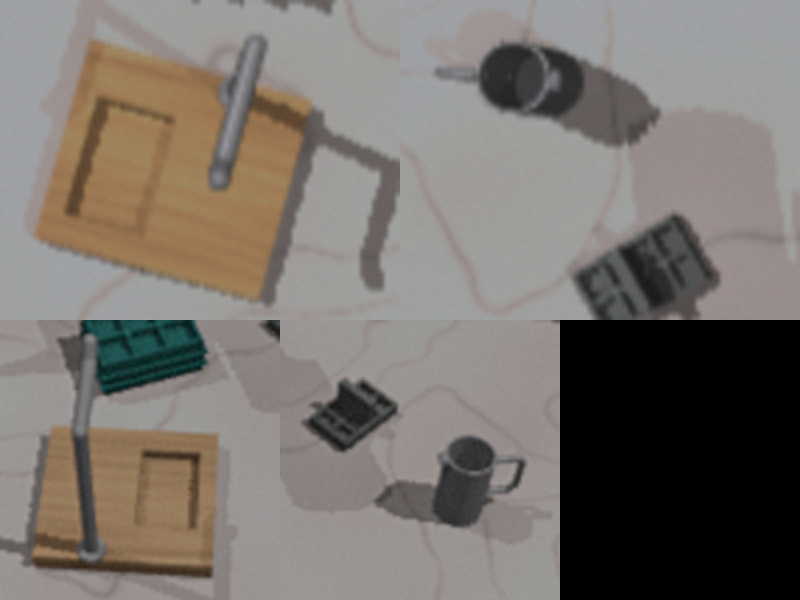

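The enlargement shows the stand's corners and recess, the hook tip at comp (218,178), the insert with its long side tilted, and the jug with its handle along image left. Now a first estimate.

```bash
python3 - <<'E'
from h import *
im=cv2.imread("pics/top0.png"); hsv=cv2.cvtColor(im,cv2.COLOR_BGR2HSV)
# stand by wood colour
m=cv2.inRange(hsv,(8,70,70),(25,255,255)); m[:120]=0;m[225:]=0;m[:,:200]=0;m[:,320:]=0
m=cv2.morphologyEx(m,cv2.MORPH_CLOSE,np.ones((9,9)))
c=max(cv2.findContours(m,0,2)[0],key=cv2.contourArea); r=cv2.minAreaRect(c); P=[onz("top",*p,.026) for p in cv2.boxPoints(r)]
print("stand",r,np.round(P,3)); c0=np.mean(P,0)
for i in range(4): e=P[(i+1)%4]-P[i]; print(np.linalg.norm(e[:2]).round(4),np.degrees(np.arctan2(e[1],e[0])).round(2))
print(c0.round(4))
q=lambda x,y:(215+(x+.5)/4-.5,135+(y+.5)/4-.5)
print("recess",np.mean([onz("top",*q(*p),.026) for p in[(100,98),(173,119),(143,233),(68,214)]],0))
# hook tip: top cam and scene
st=q(218,178); sc=(205+(90+.5)/2.8-.5,160+(340-320+.5)/2.8-.5)
print("tip",tri(ray("top",*st),ray("scene",*sc)))
g=cv2.cvtColor(im,cv2.COLOR_BGR2GRAY)
m=((g<95)*255).astype(np.uint8); mm=np.zeros_like(m); mm[225:262,150:205]=m[225:262,150:205]
c=max(cv2.findContours(mm,0,2)[0],key=cv2.contourArea); r=cv2.minAreaRect(c);print("insert",r)
P=[onz("top",*p,.018) for p in cv2.boxPoints(r)]; print(np.mean(P,0).round(4))
for i in range(2): e=P[(i+1)%4]-P[i]; print(np.linalg.norm(e[:2]).round(4),np.degrees(np.arctan2(e[1],e[0])).round(2))
j=lambda x,y:(115+(x-400+.5)/4-.5,175+(y+.5)/4-.5)
print("jug rim",onz("top",*j(510,77),.105),"handle end",onz("top",*j(438,72),.088), onz("top",*j(478,72),.088))
E
```

```text
stand ((257.9503173828125, 177.1060791015625), (58.12450408935547, 51.92301940917969), 15.64224624633789) [[ 0.545  0.105  0.026]
 [ 0.719  0.058  0.026]
 [ 0.665 -0.137  0.026]
 [ 0.492 -0.088  0.026]]
0.1801 -15.02
0.2019 -105.51
0.1799 164.19
0.1994 74.55
[ 0.6051 -0.0154  0.026 ]
recess [0.60797656 0.02980332 0.026     ]
tip (array([ 0.57522352, -0.04285206,  0.27285658]), [np.float64(0.00031942249437169715), np.float64(0.00031942249437172247)])
insert ((177.3808135986328, 245.65286254882812), (24.113826751708984, 31.81585121154785), 59.74356460571289)
[0.3698 0.2584 0.018 ]
0.1071 -59.48
0.0823 -148.79
jug rim [0.54158572 0.35592554 0.105     ] handle end [0.54625811 0.41945265 0.088     ] [0.54636733 0.38720282 0.088     ]
```

apply_moves:
  delta_pos:
    - [0.545, 0.51, 0.26]
    - [0.545, 0.51, 0.26]
    - [0.545, 0.51, 0.26]
    - [0.545, 0.51, 0.26]
    - [0.545, 0.51, 0.26]
    - [0.545, 0.51, 0.26]
    - [0.545, 0.51, 0.26]
    - [0.545, 0.51, 0.26]
  dr:
    - [0, 0, 0]
    - [0, 0, 0]
    - [0, 0, 0]
    - [0, 0, 0]
    - [0, 0, 0]
    - [0, 0, 0]
    - [0, 0, 0]
    - [0, 0, 0]
  jaw: [1, 1, 1, 1, 1, 1, 1, 1]

```text
time: 0.77
tool_pos: [0.3626, -0.2987, 0.3321]
tool_rot: [3.141, -0.002, 0.277]
contact_force: [0.3, 0.1, 0.1]
opening: 0.0919
grip_force: 0.0
```

apply_moves:
  delta_pos:
    - [0.15, 0.75, 0]
    - [0.15, 0.75, 0]
    - [0.15, 0.75, 0]
    - [0.15, 0.75, 0]
    - [0.15, 0.75, 0]
    - [0.15, 0.75, 0]
    - [0.15, 0.75, 0]
    - [0.15, 0.75, 0]
  dr:
    - [0, 0, 0]
    - [0, 0, 0]
    - [0, 0, 0]
    - [0, 0, 0]
    - [0, 0, 0]
    - [0, 0, 0]
    - [0, 0, 0]
    - [0, 0, 0]
  jaw: [1, 1, 1, 1, 1, 1, 1, 1]

```text
time: 1.43
tool_pos: [0.4204, 0.0031, 0.3306]
tool_rot: [-3.14, -0.0, 0.278]
contact_force: [-0.1, -0.2, -0.1]
opening: 0.0918
grip_force: 0.0
```

apply_moves:
  delta_pos:
    - [-0.125, 0.645, -0.325]
    - [-0.125, 0.645, -0.325]
    - [-0.125, 0.645, -0.325]
    - [-0.125, 0.645, -0.325]
    - [-0.125, 0.645, -0.325]
    - [-0.125, 0.645, -0.325]
    - [-0.125, 0.645, -0.325]
    - [-0.125, 0.645, -0.325]
  dr:
    - [0, 0, 0.515]
    - [0, 0, 0.515]
    - [0, 0, 0.515]
    - [0, 0, 0.515]
    - [0, 0, 0.515]
    - [0, 0, 0.515]
    - [0, 0, 0.515]
    - [0, 0, 0.515]
  jaw: [1, 1, 1, 1, 1, 1, 1, 1]

```text
time: 2.1
tool_pos: [0.367, 0.2607, 0.1974]
tool_rot: [-3.139, 0.005, 0.537]
contact_force: [-1.6, -0.8, -0.7]
opening: 0.0922
grip_force: 0.0
```

```bash
python3 - <<'E'
from h import *
st=telemetry.observe();print(st["time"],st["tool_pos"],st["tool_rot"],st["qpos"]); im=snap("wrist","w1"); snap("top","t1");snap("scene","s1")
import json; json.dump({k:np.array(st[k]).tolist() for k in("tool_pos","tool_rot")},open("w1.json","w"))
cv2.imwrite("pics/w1b.png",cv2.resize(im[:,:,::-1],(768,576)))
E
```

```text
2.1 [0.36702522 0.26069477 0.19737046] [-3.13913758  0.0054859   0.53713937] [0.4456735  0.23741412 1.76014279 0.00212978 1.14972379 1.47846115]
```

View pics/w1b.png

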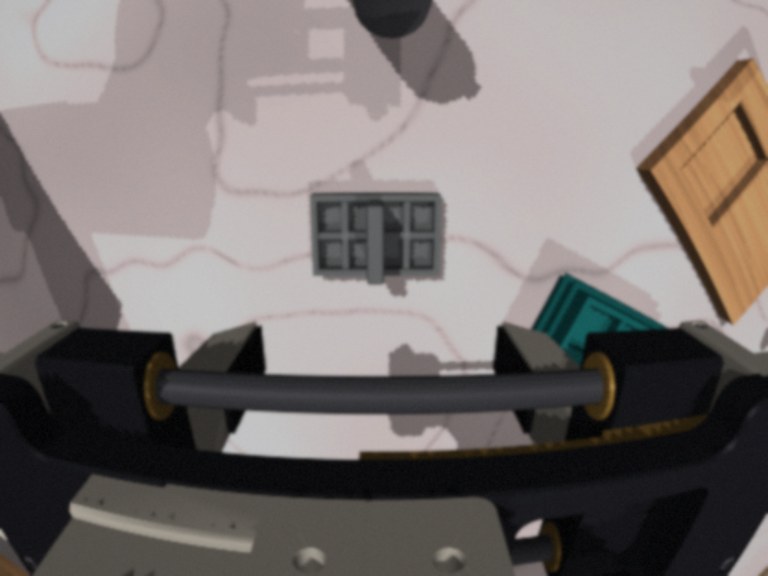

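The wrist view shows the insert at 1.5x (377,235), square to the jaws, with its rib vertical in the picture. The tray is at lower right and the stand at right.

```bash
cat >> h.py <<'E'
def insert_box(im,u0,v0,u1,v1,thr=115):
    g=cv2.cvtColor(im,cv2.COLOR_RGB2GRAY); m=np.zeros(g.shape,np.uint8); m[v0:v1,u0:u1]=(g[v0:v1,u0:u1]<thr)*255
    m=cv2.morphologyEx(cv2.morphologyEx(m,2,np.ones((3,3))),3,np.ones((5,5)))
    c=max(cv2.findContours(m,0,2)[0],key=cv2.contourArea); return cv2.minAreaRect(c)
E
python3 - <<'E'
from h import *
import json
st=json.load(open("w1.json")); im=cv2.imread("pics/w1.png")[:,:,::-1].copy()
for thr in(90,105,120): print(thr,insert_box(im,190,115,315,200,thr))
# hand-read corners (slab top outline, picture/1.5)
for p in[(312,193),(441,193),(443,275),(313,275),(375,200),(375,283),(367,283),(384,283)]:
    print(p,onz("wrist",p[0]/1.5,p[1]/1.5,.018,st).round(4),onz("wrist",p[0]/1.5,p[1]/1.5,.056,st).round(4))
E
```

```text
90 ((250.0, 156.5), (55.0, 80.0), 90.0)
105 ((250.5, 158.0), (60.0, 85.0), 90.0)
120 ((251.0, 161.5), (67.0, 88.0), 90.0)
(312, 193) [0.3771 0.3273 0.018 ] [0.3832 0.3241 0.056 ]
(441, 193) [0.4272 0.2428 0.018 ] [0.4277 0.2492 0.056 ]
(443, 275) [0.3732 0.2066 0.018 ] [0.3798 0.217  0.056 ]
(313, 275) [0.3205 0.2952 0.018 ] [0.333  0.2957 0.056 ]
(375, 200) [0.3966 0.283  0.018 ] [0.4005 0.2848 0.056 ]
(375, 283) [0.34   0.2495 0.018 ] [0.3503 0.2552 0.056 ]
(367, 283) [0.3367 0.255  0.018 ] [0.3474 0.26   0.056 ]
(384, 283) [0.3436 0.2434 0.018 ] [0.3535 0.2497 0.056 ]
```

apply_moves:
  delta_pos:
    - [0.0125, 0.03, -0.2]
    - [0.0125, 0.03, -0.2]
    - [0.0125, 0.03, -0.2]
    - [0.0125, 0.03, -0.2]
    - [0.0125, 0.03, -0.2]
  dr:
    - [0, 0, 0]
    - [0, 0, 0]
    - [0, 0, 0]
    - [0, 0, 0]
    - [0, 0, 0]
  jaw: [1, 1, 1, 1, 1]

```text
time: 2.67
tool_pos: [0.3769, 0.2682, 0.1228]
tool_rot: [3.141, -0.002, 0.531]
contact_force: [0.4, 0.0, 0.1]
opening: 0.0918
grip_force: 0.0
```

```bash
python3 - <<'E'
from h import *
st=telemetry.observe();print(st["time"],st["tool_pos"],st["tool_rot"]); im=snap("wrist","w2")
import json; json.dump({k:np.array(st[k]).tolist() for k in("tool_pos","tool_rot")},open("w2.json","w"))
w1=cv2.imread("pics/w1.png")
cv2.imwrite("pics/w2b.png",np.vstack([cv2.resize(w1[115:200,190:320],(780,300*85//130+94)),cv2.resize(im[60:240,150:370,::-1],(780,300))])[:600])
print(proj("wrist",[.375,.269,.056],st))
E
```

```text
2.6667 [0.37688962 0.26817783 0.12275763] [ 3.14110988e+00 -2.41186263e-03  5.30844483e-01]
[251.37082018 197.63809807]
```

View pics/w2.png

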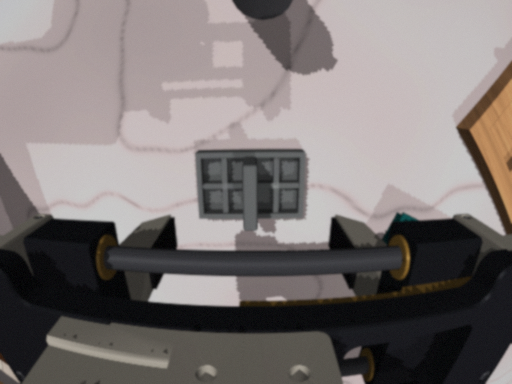

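Second wrist view: slab corners at (196,151), (305,150), (306,219), (199,219); rib top runs from (250,165) to (250,228). Triangulating.

```bash
python3 - <<'E'
from h import *
import json
a=json.load(open("w1.json"));b=json.load(open("w2.json"))
for p,q in[((312,193),(196,151)),((441,193),(305,150)),((443,275),(306,219)),((313,275),(199,219)),((375,283),(250.2,228))]:
    X,e=tri(ray("wrist",p[0]/1.5,p[1]/1.5,a),ray("wrist",*q,b)); print(X.round(4),np.round(e,4),onz("wrist",*q,.056 if q[1]>225 else .018,b).round(4))
E
```

```text
[0.3775 0.3277 0.0202] [0.0006 0.0006] [0.377  0.3285 0.018 ]
[0.427  0.2408 0.0063] [0. 0.] [0.4276 0.2436 0.018 ]
[0.3747 0.2096 0.0281] [0.0004 0.0004] [0.3717 0.206  0.018 ]
[0.3229 0.2955 0.0255] [0.0002 0.0002] [0.3194 0.2954 0.018 ]
[0.3468 0.2535 0.0436] [0.0002 0.0002] [0.3516 0.2564 0.056 ]
```

apply_moves:
  delta_pos:
    - [-0.0025, 0, -0.1]
    - [-0.0025, 0, -0.2]
    - [-0.0025, 0, -0.24]
    - [-0.0025, 0, -0.24]
    - [-0.0025, 0, -0.24]
  dr:
    - [0, 0, 0.01]
    - [0, 0, 0.01]
    - [0, 0, 0.01]
    - [0, 0, 0.01]
    - [0, 0, 0.01]
  jaw: [1, 1, 1, 1, 1]

```text
time: 3.13
tool_pos: [0.3756, 0.2689, 0.0262]
tool_rot: [3.141, -0.002, 0.537]
contact_force: [0.2, -1.0, 0.6]
opening: 0.0917
grip_force: 0.0
```

apply_moves:
  delta_pos:
    - [0, 0, 0]
    - [0, 0, 0]
    - [0, 0, 0]
    - [0, 0, 0]
    - [0, 0, 0]
    - [0, 0, 0]
    - [0, 0, 0]
    - [0, 0, 0]
  dr:
    - [0, 0, 0]
    - [0, 0, 0]
    - [0, 0, 0]
    - [0, 0, 0]
    - [0, 0, 0]
    - [0, 0, 0]
    - [0, 0, 0]
    - [0, 0, 0]
  jaw: [0.1, 0.1, 0.1, 0.1, 0.1, 0.1, 0.1, 0.1]
  force: 30

```text
time: 3.8
tool_pos: [0.3745, 0.2687, 0.0247]
tool_rot: [3.141, 0.0, 0.537]
contact_force: [0.2, -0.5, 0.7]
opening: 0.043
grip_force: 0.0
```

apply_moves:
  delta_pos:
    - [0, 0, 0]
    - [0, 0, 0]
    - [0, 0, 0]
    - [0, 0, 0]
    - [0, 0, 0]
    - [0, 0, 0]
    - [0, 0, 0]
    - [0, 0, 0]
  dr:
    - [0, 0, 0]
    - [0, 0, 0]
    - [0, 0, 0]
    - [0, 0, 0]
    - [0, 0, 0]
    - [0, 0, 0]
    - [0, 0, 0]
    - [0, 0, 0]
  jaw: [0, 0, 0, 0, 0, 0, 0, 0]

```text
time: 4.47
tool_pos: [0.3745, 0.2687, 0.0247]
tool_rot: [3.142, 0.0, 0.537]
contact_force: [0.3, 1.3, -0.9]
opening: 0.0115
grip_force: 30.0
```

apply_moves:
  delta_pos:
    - [0, 0, 0.05]
    - [0, 0, 0.1]
    - [0, 0, 0.2]
    - [0, 0, 0.25]
    - [0, 0, 0.25]
    - [0, 0, 0.25]
  dr:
    - [0, 0, 0]
    - [0, 0, 0]
    - [0, 0, 0]
    - [0, 0, 0]
    - [0, 0, 0]
    - [0, 0, 0]
  jaw: [0, 0, 0, 0, 0, 0]

```text
time: 4.97
tool_pos: [0.3747, 0.2688, 0.1252]
tool_rot: [3.141, -0.002, 0.537]
contact_force: [-0.8, -0.2, -2.3]
opening: 0.0115
grip_force: 30.0
```

apply_moves:
  delta_pos:
    - [0.05, -0.07, 0.1]
    - [0.31, -0.42, 0.24]
    - [0.31, -0.42, 0.24]
    - [0.31, -0.42, 0.24]
    - [0.31, -0.42, 0.24]
    - [0.31, -0.42, 0.24]
    - [0.31, -0.42, 0.24]
    - [0.31, -0.42, 0.24]
  dr:
    - [0, 0, 0]
    - [0, 0, 0]
    - [0, 0, 0]
    - [0, 0, 0]
    - [0, 0, 0]
    - [0, 0, 0]
    - [0, 0, 0]
    - [0, 0, 0]
  jaw: [0, 0, 0, 0, 0, 0, 0, 0]

```text
time: 5.63
tool_pos: [0.4983, 0.0996, 0.2187]
tool_rot: [-3.14, 0.003, 0.534]
contact_force: [-0.3, 0.8, -2.4]
opening: 0.012
grip_force: 30.0
```

apply_moves:
  delta_pos:
    - [0, 0, 0]
    - [0, 0, 0]
    - [0, 0, 0]
  dr:
    - [0, 0, 0]
    - [0, 0, 0]
    - [0, 0, 0]
  jaw: [0, 0, 0]

```text
time: 5.88
tool_pos: [0.4974, 0.1017, 0.2198]
tool_rot: [-3.141, 0.002, 0.539]
contact_force: [0.1, 0.2, -2.2]
opening: 0.0119
grip_force: 30.0
```

```bash
python3 - <<'E'
from h import *
st=telemetry.observe();print(st["time"],st["tool_pos"],st["tool_rot"]); im=snap("wrist","w3")
import json; json.dump({k:np.array(st[k]).tolist() for k in("tool_pos","tool_rot")},open("w3.json","w"))
cv2.imwrite("pics/w3b.png",cv2.resize(im[:,:,::-1],(768,576),interpolation=cv2.INTER_CUBIC))
E
```

```text
5.8833 [0.49743026 0.10166988 0.21977229] [-3.14055496e+00  1.82631208e-03  5.38929028e-01]
```

View pics/w3b.png

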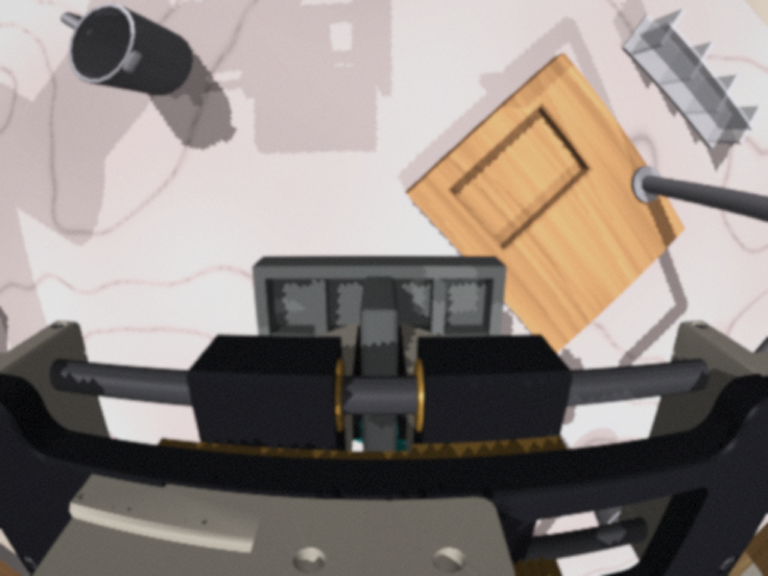

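Third view (1.5x): recess corners at (452,191), (543,109), (588,169), (503,245); base corners at (407,190), (565,55); the held insert's front edge runs (255,260) to (504,260).

```bash
python3 - <<'E'
from h import *
import json
a=json.load(open("w3.json")); w=lambda p,z:onz("wrist",p[0]/1.5,p[1]/1.5,z,a)
P=[w(p,.026) for p in[(452,191),(543,109),(588,169),(503,245)]]
print(np.round(P,4),np.mean(P,0).round(4))
for i in range(4): e=P[(i+1)%4]-P[i]; print(np.linalg.norm(e[:2]).round(4),np.degrees(np.arctan2(e[1],e[0])).round(2))
print("base",w((407,190),.026),w((565,55),.026),w((684,229),.026))
# height check: recess corners with top view
q=lambda x,y:(215+(x+.5)/4-.5,135+(y+.5)/4-.5)
for p,t in zip([(452,191),(543,109),(588,169),(503,245)],[(68,214),(100,98),(173,119),(143,233)]):
    print(tri(ray("wrist",p[0]/1.5,p[1]/1.5,a),ray("top",*q(*t))))
T=R.from_euler("xyz",a["tool_rot"]).as_matrix()
for p in[(257,265),(503,265),(257,259),(503,259)]:
  for z in (.2198-.0067,.2198-.0247): print(p,(T.T@(w(p,z)-a["tool_pos"])).round(4))
E
```

```text
[[ 0.5643  0.0749  0.026 ]
 [ 0.6631  0.0467  0.026 ]
 [ 0.645  -0.0144  0.026 ]
 [ 0.5497  0.0143  0.026 ]] [0.6055 0.0304 0.026 ]
0.1028 -15.9
0.0638 -106.53
0.0995 163.24
0.0624 76.48
base [0.5460869  0.10590232 0.026     ] [0.71504869 0.05421307 0.026     ] [ 0.66238826 -0.13600253  0.026     ]
(array([0.56510414, 0.07517847, 0.02863283]), [np.float64(0.0008972957699447242), np.float64(0.0008972957699448513)])
(array([0.66501548, 0.04750162, 0.02603355]), [np.float64(0.00202068915335561), np.float64(0.002020689153355588)])
(array([ 0.64745522, -0.01536721,  0.02315173]), [np.float64(0.0018149336542090371), np.float64(0.0018149336542090649)])
(array([0.54993452, 0.01081332, 0.01676677]), [np.float64(0.0005778777494289892), np.float64(0.0005778777494290593)])
(257, 265) [ 0.0317 -0.0485  0.0067]
(257, 265) [ 0.027  -0.0537  0.0247]
(503, 265) [0.0315 0.048  0.0066]
(503, 265) [0.0269 0.0533 0.0246]
(257, 259) [ 0.0341 -0.0483  0.0067]
(257, 259) [ 0.0297 -0.0535  0.0247]
(503, 259) [0.034  0.0479 0.0066]
(503, 259) [0.0296 0.0531 0.0246]
```

apply_moves:
  delta_pos:
    - [0, 0, 0]
    - [0, 0, 0]
    - [0, 0, 0]
    - [0, 0, 0]
  dr:
    - [0, 0, 0.25]
    - [0, 0, 0.5]
    - [0, 0, 0.75]
    - [0, 0, 1]
  jaw: [0, 0, 0, 0]

```text
time: 6.27
tool_pos: [0.498, 0.1014, 0.2206]
tool_rot: [-3.141, 0.0, 1.045]
contact_force: [0.2, -0.6, -1.3]
opening: 0.0117
grip_force: 30.0
```

apply_moves:
  delta_pos:
    - [0, 0, 0]
    - [0.05, -0.03, 0]
    - [0.12, -0.08, -0.05]
    - [0.2, -0.13, -0.1]
    - [0.271, -0.1765, -0.2]
    - [0.271, -0.1765, -0.3]
    - [0.271, -0.1765, -0.35]
    - [0.271, -0.1765, -0.35]
  dr:
    - [0, 0, 0.25]
    - [0, 0, 0.523]
    - [0, 0, 0.523]
    - [0, 0, 0.523]
    - [0, 0, 0.523]
    - [0, 0, 0.523]
    - [0, 0, 0.523]
    - [0, 0, 0.523]
  jaw: [0, 0, 0, 0, 0, 0, 0, 0]

```text
time: 6.93
tool_pos: [0.6026, 0.0305, 0.0738]
tool_rot: [-3.129, 0.003, 1.299]
contact_force: [-1.6, -0.1, -3.0]
opening: 0.0117
grip_force: 30.0
```

apply_moves:
  delta_pos:
    - [0, 0, 0]
    - [0, 0, 0]
    - [0, 0, 0]
    - [0, 0, 0]
  dr:
    - [0, 0, 0]
    - [0, 0, 0]
    - [0, 0, 0]
    - [0, 0, 0]
  jaw: [0, 0, 0, 0]

```text
time: 7.27
tool_pos: [0.6081, 0.0305, 0.0834]
tool_rot: [3.137, -0.001, 1.299]
contact_force: [-1.3, -0.3, -1.5]
opening: 0.0117
grip_force: 30.0
```

```bash
python3 - <<'E'
from h import *
st=telemetry.observe();print(st["time"],st["tool_pos"],st["tool_rot"],st["contact_force"]); im=snap("wrist","w4"); s=snap("scene","s4")
import json; json.dump({k:np.array(st[k]).tolist() for k in("tool_pos","tool_rot")},open("w4.json","w"))
a=cv2.resize(im[60:260,120:400,::-1],(784,560),interpolation=cv2.INTER_CUBIC)
cv2.imwrite("pics/w4b.png",a)
E
```

```text
7.2667 [0.60808212 0.0304741  0.08339143] [ 3.13711933e+00 -8.85144863e-04  1.29947574e+00] [-1.33818784 -0.31183915 -1.53735713]
```

View pics/w4b.png

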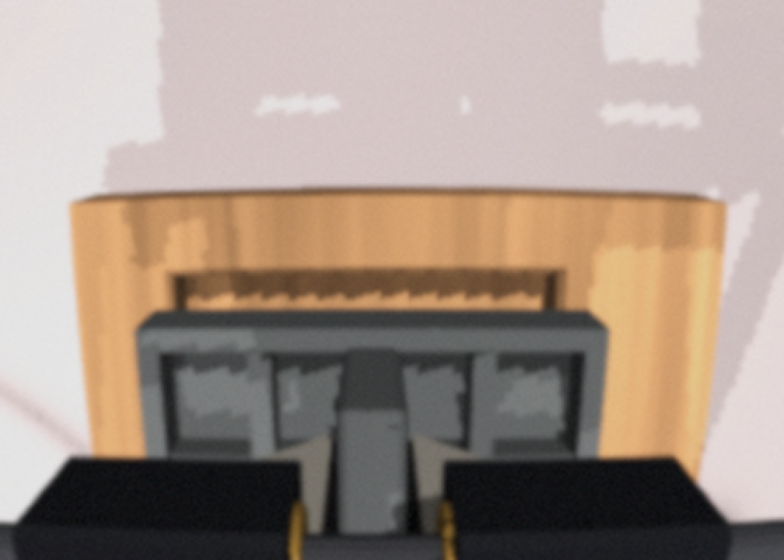

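Close view at 2.8x: the recess's far edge spans (172,272) to (565,272), the base's far corners are (72,203) and (722,203), and the insert is parallel to both.

```bash
python3 - <<'E'
from h import *
import json
a=json.load(open("w4.json")); T=R.from_euler("xyz",a["tool_rot"]).as_matrix();p0=np.array(a["tool_pos"])
def w(p,z): X=onz("wrist",120+(p[0]+.5)/2.8-.5,60+(p[1]+.5)/2.8-.5,z,a); return X.round(4),(T.T@(X-p0)).round(4)
for p in[(172,272),(565,272),(72,203),(722,203)]: print(p,*w(p,.026))
for p in[(143,330),(605,330)]: print(p,*w(p,p0[2]-.0067))
E
```

```text
(172, 272) [0.5652 0.0784 0.026 ] [ 0.0346 -0.0544  0.0572]
(565, 272) [0.6668 0.0498 0.026 ] [0.0343 0.0511 0.0577]
(72, 203) [0.544  0.1047 0.026 ] [ 0.0543 -0.0819  0.0571]
(722, 203) [0.7153 0.0574 0.026 ] [0.0546 0.0958 0.0579]
(143, 330) [0.5695 0.0741 0.0767] [ 0.0317 -0.0489  0.0065]
(605, 330) [0.6632 0.0478 0.0767] [0.0315 0.0484 0.0069]
```

apply_moves:
  delta_pos:
    - [-0.001, 0.001, -0.03]
    - [-0.001, 0.001, -0.05]
    - [-0.001, 0.001, -0.065]
    - [-0.001, 0.001, -0.08]
    - [-0.001, 0.001, -0.08]
    - [-0.001, 0.001, -0.08]
  dr:
    - [0, 0, 0]
    - [0, 0, 0]
    - [0, 0, 0]
    - [0, 0, 0]
    - [0, 0, 0]
    - [0, 0, 0]
  jaw: [0, 0, 0, 0, 0, 0]

```text
time: 7.87
tool_pos: [0.6063, 0.0305, 0.0484]
tool_rot: [-3.141, 0.0, 1.299]
contact_force: [0.7, -0.7, -1.6]
opening: 0.0117
grip_force: 30.0
```

No resistance, so the insert is entering. I'll go on down.

apply_moves:
  delta_pos:
    - [0, 0, -0.01]
    - [0, 0, -0.02]
    - [0, 0, -0.03]
    - [0, 0, -0.036]
    - [0, 0, -0.036]
  dr:
    - [0, 0, 0]
    - [0, 0, 0]
    - [0, 0, 0]
    - [0, 0, 0]
    - [0, 0, 0]
  jaw: [0, 0, 0, 0, 0]

```text
time: 8.28
tool_pos: [0.606, 0.0305, 0.0336]
tool_rot: [-3.14, 0.0, 1.299]
contact_force: [-0.0, 0.3, -2.3]
opening: 0.0119
grip_force: 30.0
```

Commanded z is 0.0337. Now press gently past the floor.

apply_moves:
  delta_pos:
    - [0, 0, -0.004]
    - [0, 0, -0.008]
    - [0, 0, -0.008]
    - [0, 0, -0.008]
  dr:
    - [0, 0, 0]
    - [0, 0, 0]
    - [0, 0, 0]
    - [0, 0, 0]
  jaw: [0, 0, 0, 0]

```text
time: 8.62
tool_pos: [0.6067, 0.0305, 0.0327]
tool_rot: [3.141, -0.0, 1.299]
contact_force: [-3.9, 0.1, 8.4]
opening: 0.0122
grip_force: 30.0
```

apply_moves:
  delta_pos:
    - [0, 0, 0.004]
    - [0, 0, 0.004]
    - [0, 0, 0.004]
    - [0, 0, 0.004]
    - [0, 0, 0.004]
    - [0, 0, 0.004]
  dr:
    - [0, 0, 0]
    - [0, 0, 0]
    - [0, 0, 0]
    - [0, 0, 0]
    - [0, 0, 0]
    - [0, 0, 0]
  jaw: [0.5, 0.5, 0.5, 0.5, 0.5, 0.5]

```text
time: 9.12
tool_pos: [0.6065, 0.0305, 0.0326]
tool_rot: [-3.142, 0.0, 1.299]
contact_force: [-0.1, -0.5, -0.2]
opening: 0.0447
grip_force: 0.0
```

apply_moves:
  delta_pos:
    - [0, 0, 0.05]
    - [0, 0, 0.1]
    - [0, 0, 0.2]
    - [0, 0, 0.3]
    - [0, 0, 0.4]
    - [0, 0, 0.46]
    - [0, 0, 0.46]
  dr:
    - [0, 0, 0]
    - [0, 0, 0]
    - [0, 0, 0]
    - [0, 0, 0]
    - [0, 0, 0]
    - [0, 0, 0]
    - [0, 0, 0]
  jaw: [1, 1, 1, 1, 1, 1, 1]

```text
time: 9.7
tool_pos: [0.6092, 0.0304, 0.2235]
tool_rot: [3.13, -0.002, 1.299]
contact_force: [0.2, -0.1, 1.1]
opening: 0.088
grip_force: 0.0
```

apply_moves:
  delta_pos:
    - [-0.02, 0.1, 0.085]
    - [-0.18, 0.62, 0.085]
    - [-0.18, 0.62, 0.085]
    - [-0.18, 0.62, 0.085]
    - [-0.18, 0.62, 0.085]
    - [-0.18, 0.62, 0.085]
    - [-0.18, 0.62, 0.085]
    - [-0.18, 0.62, 0.085]
  dr:
    - [0, 0, 0]
    - [0, 0, 0.4]
    - [0, 0, 0.4]
    - [0, 0, 0.4]
    - [0, 0, 0.4]
    - [0, 0, 0.4]
    - [0, 0, 0.4]
    - [0, 0, 0.4]
  jaw: [1, 1, 1, 1, 1, 1, 1, 1]

```text
time: 10.37
tool_pos: [0.5324, 0.2826, 0.2499]
tool_rot: [-3.14, -0.001, 1.504]
contact_force: [-0.3, -0.7, -1.0]
opening: 0.092
grip_force: 0.0
```

apply_moves:
  delta_pos:
    - [0, 0, 0]
    - [0, 0, 0]
    - [0, 0, 0]
  dr:
    - [0, 0, 0]
    - [0, 0, 0]
    - [0, 0, 0]
  jaw: [1, 1, 1]

```text
time: 10.62
tool_pos: [0.5349, 0.2771, 0.2503]
tool_rot: [-3.141, 0.001, 1.497]
contact_force: [-0.6, -1.3, -0.1]
opening: 0.0915
grip_force: 0.0
```

```bash
python3 - <<'E'
from h import *
st=telemetry.observe();print(st["time"],st["tool_pos"],st["tool_rot"]); im=snap("wrist","w5");snap("scene","s5");snap("top","t5")
import json; json.dump({k:np.array(st[k]).tolist() for k in("tool_pos","tool_rot")},open("w5.json","w"))
print(proj("wrist",[.5416,.356,.105]))
s=cv2.imread("pics/s5.png")
a=cv2.resize(im[90:290,150:350,::-1],(500,500),interpolation=cv2.INTER_CUBIC)
b=np.vstack([cv2.resize(s[190:260,210:295],(300,247),interpolation=cv2.INTER_CUBIC),cv2.resize(s[155:210,330:390],(300,253),interpolation=cv2.INTER_CUBIC)])
cv2.imwrite("pics/w5b.png",np.hstack([a,b]))
E
```

```text
10.6167 [0.5349159  0.27714751 0.25028696] [-3.14114304e+00  6.74016752e-04  1.49714269e+00]
[253.9685612   97.46677475]
```

View pics/w5b.png

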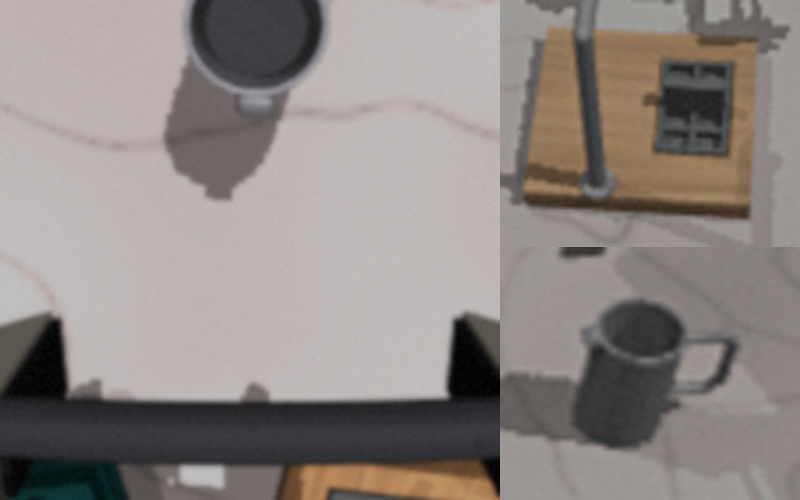

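The insert is seated flush in the recess. In the wrist crop the jug's rim is centred at about (256,25), spout down and handle off the crop's top. Next I'll extract the rim and handle numerically.

```bash
python3 - <<'E'
from h import *
import json
a=json.load(open("w5.json"));im=cv2.imread("pics/w5.png");g=cv2.cvtColor(im,6)
c=cv2.HoughCircles(cv2.GaussianBlur(g,(3,3),0)[60:140,200:310],cv2.HOUGH_GRADIENT,1,30,param1=100,param2=15,minRadius=18,maxRadius=34); print(c+[200,60,0])
for v in range(20,76,3):
    r=g[v,215:295].astype(int); bg=np.median(r); k=np.where(r<bg-25)[0]+215; print(v,bg,k.min() if len(k) else None,k.max() if len(k) else None,len(k),k.mean().round(1) if len(k) else"")
T=g[175:215,118:165].astype(int)
gt=cv2.cvtColor(cv2.imread("pics/t5.png"),6)
for u in range(120,140,2):
    r=gt[185:202,u].astype(int);print("t",u,r.argmin()+185,r.min(),np.median(r))
E
```

```text
[[[252.5         98.5         26.29999924]]]
20 159.0 None None 0 
23 162.5 None None 0 
26 164.0 None None 0 
29 166.0 None None 0 
32 173.0 None None 0 
35 172.0 None None 0 
38 164.5 250 255 6 252.5
41 164.5 248 256 9 252.0
44 163.0 248 257 9 252.4
47 163.0 248 257 10 252.5
50 163.0 248 257 10 252.5
53 163.0 248 257 10 252.5
56 162.0 248 256 9 252.0
59 163.0 248 256 9 252.0
62 162.0 248 256 9 252.0
65 162.0 247 257 11 252.0
68 161.5 244 257 14 250.5
71 161.0 243 250 8 246.5
74 160.0 241 262 22 251.5
t 120 201 45 76.0
t 122 201 45 75.0
t 124 201 43 65.0
t 126 200 43 59.0
t 128 200 43 55.0
t 130 201 38 67.0
t 132 200 30 68.0
t 134 200 35 60.0
t 136 185 18 54.0
t 138 187 15 41.0
```

```bash
python3 - <<'E'
from h import *
import json
a=json.load(open("w5.json"))
r1=ray("wrist",252.5,98.5,a);r2=ray("scene",330+(637-500+.5)/5-.5,155+(331-247+.5)/4.6-.5);r3=ray("top",115+(510-400+.5)/4-.5,175+(77.5)/4-.5)
print("tri ws",tri(r1,r2),"\nwt",tri(r1,r3),"\nall",tri(r1,r2,r3))
print("rim@.105",onz("wrist",252.5,98.5,.105,a)); h1=onz("wrist",252.4,45,.088,a);h0=onz("wrist",252.2,65,.088,a);print("handle",h1,h0,onz("wrist",252.4,37.5,.07,a))
E
```

```text
tri ws (array([0.53874901, 0.35285535, 0.10363794]), [np.float64(0.0023044915631246186), np.float64(0.002304491563124611)]) 
wt (array([0.5406363 , 0.35468459, 0.10932801]), [np.float64(0.0007524231855439016), np.float64(0.0007524231855437393)]) 
all (array([0.54016019, 0.35337535, 0.10629071]), [np.float64(0.0014803616684595248), np.float64(0.0036186884173184147), np.float64(0.0024426189231237256)])
rim@.105 [0.5398916 0.3548438 0.105    ]
handle [0.54417348 0.4133205  0.088     ] [0.54230012 0.39127523 0.088     ] [0.54507709 0.4256481  0.07      ]
```

apply_moves:
  delta_pos:
    - [0.014, 0.1, 0]
    - [0.014, 0.19, 0]
    - [0.014, 0.19, -0.05]
    - [0.014, 0.19, -0.15]
    - [0.014, 0.19, -0.2]
    - [0.014, 0.19, -0.2]
    - [0.014, 0.19, -0.2]
  dr:
    - [0, 0, 0]
    - [0, 0, 0]
    - [0, 0, 0]
    - [0, 0, 0]
    - [0, 0, 0]
    - [0, 0, 0]
    - [0, 0, 0]
  jaw: [1, 1, 1, 1, 1, 1, 1]

```text
time: 11.35
tool_pos: [0.5401, 0.3538, 0.1702]
tool_rot: [-3.14, 0.001, 1.498]
contact_force: [-0.1, -0.3, 0.2]
opening: 0.0917
grip_force: 0.0
```

apply_moves:
  delta_pos:
    - [0, 0, -0.06]
    - [0, 0, -0.12]
    - [0, 0, -0.18]
    - [0, 0, -0.23]
    - [0, 0, -0.26]
    - [0, 0, -0.26]
    - [0, 0, -0.26]
  dr:
    - [0, 0, 0]
    - [0, 0, 0]
    - [0, 0, 0]
    - [0, 0, 0]
    - [0, 0, 0]
    - [0, 0, 0]
    - [0, 0, 0]
  jaw: [1, 1, 1, 1, 1, 1, 1]

```text
time: 11.93
tool_pos: [0.5411, 0.3547, 0.0682]
tool_rot: [3.14, -0.001, 1.498]
contact_force: [0.1, -0.1, 0.4]
opening: 0.0919
grip_force: 0.0
```

apply_moves:
  delta_pos:
    - [0, 0, 0]
    - [0, 0, 0]
    - [0, 0, 0]
    - [0, 0, 0]
    - [0, 0, 0]
    - [0, 0, 0]
    - [0, 0, 0]
    - [0, 0, 0]
  dr:
    - [0, 0, 0]
    - [0, 0, 0]
    - [0, 0, 0]
    - [0, 0, 0]
    - [0, 0, 0]
    - [0, 0, 0]
    - [0, 0, 0]
    - [0, 0, 0]
  jaw: [0.4, 0.4, 0.4, 0.4, 0.4, 0.4, 0.4, 0.4]
  force: 35

```text
time: 12.6
tool_pos: [0.5402, 0.3546, 0.0671]
tool_rot: [3.141, -0.0, 1.499]
contact_force: [-0.3, -1.2, 3.3]
opening: 0.0585
grip_force: 35.0
```

apply_moves:
  delta_pos:
    - [0, 0, 0.03]
    - [0, 0, 0.1]
    - [0, 0, 0.2]
    - [0, 0, 0.3]
    - [0, 0, 0.4]
    - [0, 0, 0.5]
    - [0, 0, 0.5]
    - [0, 0, 0.5]
  dr:
    - [0, 0, 0]
    - [0, 0, 0]
    - [0, 0, 0]
    - [0, 0, -0.1]
    - [0, 0, -0.2]
    - [0, 0, -0.3]
    - [0, 0, -0.397]
    - [0, 0, -0.397]
  jaw: [0.4, 0.4, 0.4, 0.4, 0.4, 0.4, 0.4, 0.4]

```text
time: 13.27
tool_pos: [0.5408, 0.3549, 0.2703]
tool_rot: [3.137, -0.004, 1.299]
contact_force: [-0.2, -0.1, -3.5]
opening: 0.0581
grip_force: 35.0
```

apply_moves:
  delta_pos:
    - [-0.01, -0.07, 0]
    - [-0.025, -0.16, 0]
    - [-0.037, -0.25, 0]
    - [-0.05, -0.34, 0]
    - [-0.065, -0.43, 0]
    - [-0.08, -0.52, 0]
    - [-0.09, -0.6, 0]
    - [-0.0925, -0.62, 0]
  dr:
    - [0, 0, 0]
    - [0, 0, 0]
    - [0, 0, 0]
    - [0, 0, 0]
    - [0, 0, 0]
    - [0, 0, 0]
    - [0, 0, 0]
    - [0, 0, 0]
  jaw: [0.4, 0.4, 0.4, 0.4, 0.4, 0.4, 0.4, 0.4]

```text
time: 13.93
tool_pos: [0.5013, 0.1024, 0.2652]
tool_rot: [-3.138, 0.003, 1.299]
contact_force: [0.6, 0.4, -2.8]
opening: 0.0587
grip_force: 35.0
```

apply_moves:
  delta_pos:
    - [-0.013, -0.085, 0]
    - [-0.026, -0.17, 0]
    - [-0.039, -0.25, 0]
    - [-0.052, -0.34, 0]
    - [-0.065, -0.4265, 0]
    - [-0.065, -0.4265, 0]
    - [-0.065, -0.4265, 0]
    - [-0.065, -0.4265, 0]
  dr:
    - [0, 0, 0]
    - [0, 0, 0]
    - [0, 0, 0]
    - [0, 0, 0]
    - [0, 0, 0]
    - [0, 0, 0]
    - [0, 0, 0]
    - [0, 0, 0]
  jaw: [0.4, 0.4, 0.4, 0.4, 0.4, 0.4, 0.4, 0.4]

```text
time: 14.6
tool_pos: [0.4766, -0.0635, 0.2658]
tool_rot: [-3.139, -0.001, 1.3]
contact_force: [0.2, 1.3, -2.9]
opening: 0.0582
grip_force: 35.0
```

```bash
python3 - <<'E'
from h import *
st=telemetry.observe();print(st["time"],st["tool_pos"],st["tool_rot"],st["opening"],st["qpos"]); im=snap("wrist","w6");s=snap("scene","s6");t=snap("top","t6")
import json; json.dump({k:np.array(st[k]).tolist() for k in("tool_pos","tool_rot")},open("w6.json","w"))
z=lambda i,u,v,w,h,k:cv2.resize(i[v:v+h,u:u+w,::-1],(int(w*k),int(h*k)),interpolation=cv2.INTER_CUBIC)
A=z(im,112,0,300,200,400/300*1.0); 
B=z(s,205,130,100,100,4); A=np.vstack([A,np.zeros((400-A.shape[0],A.shape[1],3),np.uint8)])
cv2.imwrite("pics/w6b.png",np.hstack([cv2.resize(im[0:240,132:392,::-1],(433,400),interpolation=cv2.INTER_CUBIC),B[:,:360]]))
E
```

```text
14.6 [ 0.47664508 -0.06346734  0.26580446] [-3.13927795e+00 -7.52305721e-04  1.30046385e+00] 0.058248569608972484 [-2.92406183e-01  2.31998495e-01  1.56834674e+00  7.19524657e-04
  1.34357822e+00 -2.22374810e-02]
```

View pics/w6b.png

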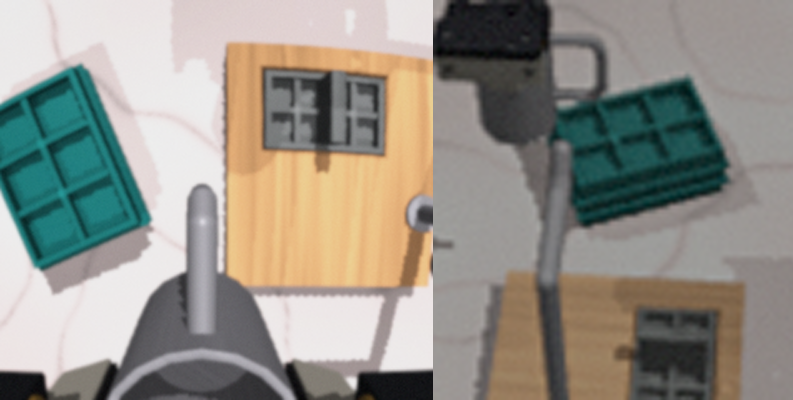

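The wrist view shows the handle pointing straight ahead, its end at crop (202,187). The scene view shows the handle opening facing the hook tip at crop (562,145), and the insert flush.

```bash
python3 - <<'E'
from h import *
import json
a=json.load(open("w6.json"));T=R.from_euler("xyz",a["tool_rot"]).as_matrix()
for z in(.27,.28): print((T.T@(onz("wrist",132+202*.6,187*.6,z,a)-a["tool_pos"])).round(4))
S=lambda x,y:(205+(x-433+.5)/4-.5,130+(y+.5)/4-.5)
def w(X,y,z):return np.array([.6045,-.0155,0])+R.from_euler("z",-15.5,degrees=True).apply([X,y,z])
print("tip obs",S(562,145),"pred",proj("scene",w(-.024,-.035,.270)),"post top obs",S(548,280),"pred",proj("scene",w(.078,-.035,.256)))
# handle outer upper corner obs vs pred; lower outer corner
jug=lambda x,y,z:np.array(a["tool_pos"])+R.from_euler("z",a["tool_rot"][2]-np.pi/2).apply([x,y,z-.0665])
print("handle top outer obs",S(603,43),"pred",proj("scene",jug(0,.066,.088)),"low outer",S(603,92),proj("scene",jug(0,.066,.028)))
E
```

```text
[ 0.0692 -0.0003 -0.0041]
[ 0.0695 -0.0003 -0.0141]
tip obs (236.875, 165.875) pred [236.81343286 166.62139115] post top obs (233.375, 199.625) pred [233.08323713 198.91081642]
handle top outer obs (247.125, 140.375) pred [246.71988142 140.38665753] low outer (247.125, 152.625) [247.38080596 154.25491745]
```

apply_moves:
  delta_pos:
    - [0.04, -0.011, 0]
    - [0.08, -0.022, 0]
    - [0.12, -0.033, 0]
    - [0.16, -0.0435, 0]
    - [0.2, -0.0545, 0]
    - [0.22, -0.06, 0]
    - [0.22, -0.06, 0]
    - [0.22, -0.06, 0]
  dr:
    - [0, 0, 0]
    - [0, 0, 0]
    - [0, 0, 0]
    - [0, 0, 0]
    - [0, 0, 0]
    - [0, 0, 0]
    - [0, 0, 0]
    - [0, 0, 0]
  jaw: [0.4, 0.4, 0.4, 0.4, 0.4, 0.4, 0.4, 0.4]

```text
time: 15.42
tool_pos: [0.5647, -0.0872, 0.2662]
tool_rot: [-3.14, -0.0, 1.302]
contact_force: [-1.0, 0.6, -2.8]
opening: 0.058
grip_force: 35.0
```

apply_moves:
  delta_pos:
    - [0.025, -0.007, 0]
    - [0.05, -0.0135, 0]
    - [0.075, -0.02, 0]
    - [0.1, -0.027, 0]
    - [0.1125, -0.0305, 0]
    - [0.1125, -0.0305, 0]
    - [0.1125, -0.0305, 0]
  dr:
    - [0, 0, 0]
    - [0, 0, 0]
    - [0, 0, 0]
    - [0, 0, 0]
    - [0, 0, 0]
    - [0, 0, 0]
    - [0, 0, 0]
  jaw: [0.4, 0.4, 0.4, 0.4, 0.4, 0.4, 0.4]

```text
time: 16.0
tool_pos: [0.6094, -0.0999, 0.2667]
tool_rot: [-3.141, 0.0, 1.301]
contact_force: [0.4, 0.1, -2.6]
opening: 0.0587
grip_force: 35.0
```

apply_moves:
  delta_pos:
    - [-0.001, -0.004, -0.02]
    - [-0.0025, -0.01, -0.04]
    - [-0.0025, -0.01, -0.054]
    - [-0.001, -0.006, -0.07]
    - [0, -0.002, -0.085]
    - [0, -0.002, -0.085]
    - [0, -0.002, -0.085]
  dr:
    - [0, 0, 0]
    - [0, 0, 0]
    - [0, 0, 0]
    - [0.25, -0.07, 0]
    - [0.505, -0.14, 0]
    - [0.505, -0.14, 0]
    - [0.505, -0.14, 0]
  jaw: [0.4, 0.4, 0.4, 0.4, 0.4, 0.4, 0.4]

```text
time: 16.58
tool_pos: [0.6089, -0.103, 0.2314]
tool_rot: [-3.138, -0.26, 1.296]
contact_force: [0.5, -0.5, -2.6]
opening: 0.0584
grip_force: 35.0
```

```bash
python3 - <<'E'
from h import *
st=telemetry.observe();print(st["qpos"].round(3),st["contact_force"],st["torque"])
E
```

```text
[-0.425  0.514  1.267  0.26   1.408 -0.199] [ 0.48572024 -0.53094931 -2.55135537] [-0.32776189  0.00604869 -0.06435542]
```

apply_moves:
  delta_pos:
    - [0.002, 0.007, -0.014]
    - [0.004, 0.015, -0.028]
    - [0.004, 0.015, -0.028]
    - [0.004, 0.015, -0.028]
  dr:
    - [0.25, -0.07, 0]
    - [0.505, -0.14, 0]
    - [0.505, -0.14, 0]
    - [0.505, -0.14, 0]
  jaw: [0.4, 0.4, 0.4, 0.4]

```text
time: 16.92
tool_pos: [0.611, -0.0959, 0.2203]
tool_rot: [-3.138, -0.52, 1.297]
contact_force: [-0.2, 0.0, -2.1]
opening: 0.0583
grip_force: 35.0
```

apply_moves:
  delta_pos:
    - [0.003, 0.011, -0.011]
    - [0.006, 0.0215, -0.023]
    - [0.006, 0.0215, -0.023]
    - [0.006, 0.0215, -0.023]
    - [0.006, 0.0215, -0.023]
  dr:
    - [0.25, -0.07, 0]
    - [0.505, -0.14, 0]
    - [0.505, -0.14, 0]
    - [0.505, -0.14, 0]
    - [0.505, -0.14, 0]
  jaw: [0.4, 0.4, 0.4, 0.4, 0.4]

```text
time: 17.33
tool_pos: [0.6145, -0.086, 0.213]
tool_rot: [3.141, -0.781, 1.303]
contact_force: [0.9, -0.7, -1.7]
opening: 0.0584
grip_force: 35.0
```

```bash
python3 - <<'E'
from h import *
st=telemetry.observe();print(st["qpos"].round(3),st["contact_force"].round(2),st["torque"].round(2))
T=R.from_euler("xyz",st["tool_rot"]).as_matrix();p=np.array(st["tool_pos"])
# bar centre in jug frame: jug x=tool y, jug y=tool x, jug z=-tool z
P=np.array([.6222,-.0567,.250]); d=T.T@(P-p); print("bar in jug y,z,x",d[0]+.001,.0665-d[2],d[1],"bar dir in tool",T.T@[.9636,-.267,0])
E
```

```text
[-0.619  0.627  1.352  0.724  1.509 -0.529] [ 0.92 -0.69 -1.68] [-0.79  0.14  0.02]
bar in jug y,z,x 0.04856062881953785 0.0714548069755125 -0.00031095410795414975 bar dir in tool [-1.49681034e-03  9.99905739e-01 -4.82249118e-04]
```

apply_moves:
  delta_pos:
    - [0, 0, -0.004]
    - [0, 0, -0.008]
    - [0, 0, -0.01]
    - [0, 0, -0.01]
  dr:
    - [0, 0, 0]
    - [0, 0, 0]
    - [0, 0, 0]
    - [0, 0, 0]
  jaw: [0.4, 0.4, 0.4, 0.4]

```text
time: 17.67
tool_pos: [0.6141, -0.086, 0.2087]
tool_rot: [3.141, -0.785, 1.302]
contact_force: [0.2, -0.6, -2.7]
opening: 0.0585
grip_force: 35.0
```

apply_moves:
  delta_pos:
    - [0, 0, -0.002]
    - [0, 0, -0.004]
    - [0, 0, -0.004]
  dr:
    - [0, 0, 0]
    - [0, 0, 0]
    - [0, 0, 0]
  jaw: [0.4, 0.4, 0.4]

```text
time: 17.92
tool_pos: [0.6143, -0.0866, 0.2074]
tool_rot: [3.14, -0.786, 1.301]
contact_force: [0.1, -1.2, 1.6]
opening: 0.0584
grip_force: 35.0
```

apply_moves:
  delta_pos:
    - [0, 0, 0]
    - [0, 0, 0]
    - [0, 0, 0]
  dr:
    - [0, 0, 0]
    - [0, 0, 0]
    - [0, 0, 0]
  jaw: [0.4, 0.4, 0.4]
  force: 3

```text
time: 18.17
tool_pos: [0.6141, -0.0866, 0.2068]
tool_rot: [3.141, -0.786, 1.3]
contact_force: [-1.0, -1.1, -0.9]
opening: 0.0585
grip_force: 3.0
```

apply_moves:
  delta_pos:
    - [0, 0, 0]
    - [0, 0, 0]
    - [0, 0, 0]
    - [0, 0, 0]
    - [0, 0, 0]
    - [0, 0, 0]
    - [0, 0, 0]
  dr:
    - [0, 0, 0]
    - [0, 0, 0]
    - [0, 0, 0]
    - [0, 0, 0]
    - [0, 0, 0]
    - [0, 0, 0]
    - [0, 0, 0]
  jaw: [0.66, 0.68, 0.72, 0.8, 0.9, 0.95, 0.95]

```text
time: 18.75
tool_pos: [0.6141, -0.0865, 0.2067]
tool_rot: [3.142, -0.786, 1.3]
contact_force: [-0.1, 0.3, 0.3]
opening: 0.0855
grip_force: 0.0
```

```bash
python3 - <<'E'
from h import *
st=telemetry.observe();print(st["opening"],st["contact_force"].round(2))
s=snap("scene","s7");w=snap("wrist","w7")
cv2.imwrite("pics/w7b.png",np.hstack([cv2.resize(s[130:230,190:290,::-1],(400,400),interpolation=cv2.INTER_CUBIC),cv2.resize(w[0:280,116:396,::-1],(400,400))]))
E
```

```text
0.08550517706594876 [-0.09  0.27  0.26]
```

View pics/w7b.png

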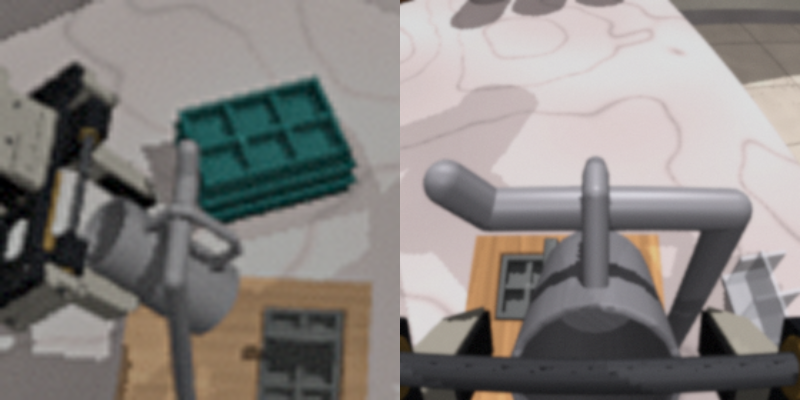

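apply_moves:
  delta_pos:
    - [-0.007, -0.0255, 0.0265]
    - [-0.014, -0.051, 0.053]
    - [-0.024, -0.085, 0.088]
    - [-0.035, -0.1275, 0.1325]
    - [-0.049, -0.1785, 0.1855]
    - [-0.07, -0.255, 0.265]
    - [-0.07, -0.255, 0.265]
    - [-0.07, -0.255, 0.265]
  dr:
    - [0, 0, 0]
    - [0, 0, 0]
    - [0, 0, 0]
    - [0, 0, 0]
    - [0, 0, 0]
    - [0, 0, 0]
    - [0, 0, 0]
    - [0, 0, 0]
  jaw: [1, 1, 1, 1, 1, 1, 1, 1]

```text
time: 19.52
tool_pos: [0.5862, -0.1905, 0.3141]
tool_rot: [3.137, -0.784, 1.301]
contact_force: [0.9, 0.8, -0.6]
opening: 0.0921
grip_force: 0.0
```

apply_moves:
  delta_pos:
    - [-0.1, -0.1, 0.05]
    - [-0.2, -0.2, 0.05]
    - [-0.2, -0.2, 0.05]
    - [-0.2, -0.2, 0.05]
    - [-0.2, -0.2, 0.05]
    - [-0.2, -0.2, 0.05]
    - [-0.2, -0.2, 0.05]
    - [-0.2, -0.2, 0.05]
  dr:
    - [0, 0, 0]
    - [0, 0, 0]
    - [0, 0, 0]
    - [0, 0, 0]
    - [0, 0, 0]
    - [0, 0, 0]
    - [0, 0, 0]
    - [0, 0, 0]
  jaw: [1, 1, 1, 1, 1, 1, 1, 1]

```text
time: 20.18
tool_pos: [0.5068, -0.2671, 0.3324]
tool_rot: [-3.141, -0.787, 1.302]
contact_force: [-0.4, -1.2, -0.4]
opening: 0.0916
grip_force: 0.0
```

```bash
python3 - <<'E'
from h import *
st=telemetry.observe();print(st["time"],st["contact_force"].round(2))
s1=snap("scene","s8"); [eyes.read_camera("top") for _ in range(6)]; s2=snap("scene","s9")
d=np.abs(s1.astype(int)-s2).max(2); print("moving px",(d[100:260,180:310]>40).sum())
s0=cv2.imread("pics/scene0.png")[:,:,::-1]
for n,(u,v) in dict(beaker=(163,180),tube=(136,215),tray=(258,168),div=(247,279)).items(): print(n,(np.abs(s2.astype(int)-s0).max(2)[v-16:v+16,u-16:u+16]>60).sum())
cv2.imwrite("pics/s9b.png",np.hstack([cv2.resize(s2[130:250,190:290,::-1],(500,600),interpolation=cv2.INTER_CUBIC)]))
E
```

```text
20.1833 [-0.43 -1.2  -0.38]
moving px 0
beaker 0
tube 0
tray 0
div 0
```

View pics/s9b.png

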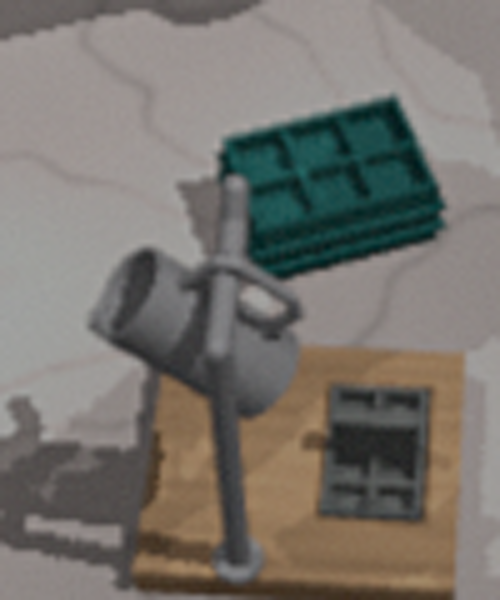

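The jug hangs still on the bar, the insert is flush, and the bystanders haven't moved.

```bash
python3 -c "
from h import *
print(job.hand_in())"
```

```text
the job is handed in; nothing more can be done
None
```

The insert is pressed flush into the recess, and the jug then hung by its handle on the hook. The last pictures showed the jug still and the bystanders unmoved, with the arm clear of everything. I handed the job in at about 20.6 s; no verdict came back.

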